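# Hang the orange caddy on the pantry rail

### The job

Pick up the orange caddy, feed its steel slider into the open end of the aluminium rail and slide it gently along until it has pushed the soft-stop buffer inside fully home, then let go and leave it hanging there. The stop is clamped at a different place each time and has to be found by feel; never force or ram anything, and leave the blue caddy and everything else where it is.

Things in the scene. Friction and masses are not known exactly. Their poses are not given: they have to be found in the camera images.
- orange_caddy_center (a point): Orange open-topped plastic caddy, 100 to 200 g, 50 mm deep (x), 44 mm wide (y), 60 mm tall, walls 3 mm (front wall, on -x, 48 mm tall). This point is its centre, 30 mm above its underside; z up, +x to its back, where the slider is. Stands upright on the worktop at the start. Best taken from above by its two outer sides (across y), in the upper half.
- orange_caddy_slider (a point): Centre of the steel T-slider on the orange caddy's back: 36 mm behind (+x) and 17 mm above the caddy's centre point. The T-head is a flat bar 36 mm long (y), 6 mm thick (x), 18 mm tall (z), on a neck 7 mm tall, 24 mm long, 8 mm deep. Same axes as the caddy.
- rail: Aluminium C-rail 300 mm long on two posts at its back and a wooden foot, fixed. Origin on the worktop under the rail's axis, half-way along; y along the rail, +x to its back (the slot faces -x). Axis at z = 160 mm. Channel 9 mm deep (x), 21 mm tall; slot 12 mm tall. Outer front face at x = -7.5 mm, apron down to z = 120 mm, top at z = 173.5 mm. Closed at the +y end.
- rail_mouth (a point): Centre of the channel at the open (-y) end, on the rail's axis; rail's axes; the way in is +y. Its back, top and bottom flare out by 3 mm over 14 mm further out; the front lips thin towards the end. The caddy hangs on the rail's -x side with its x and y along the rail's, the slider's centre on the rail's axis with 1.5 mm of play each way. Let go, it droops a few degrees and stays.
- buffer (a joint): Travel of the red buffer in the channel: 0 = out, 0.012 m = home on a hard end; the slider pushes it to +y; it stays where left; starts at 0 to 3 mm. Moving it takes 4.5 N plus 0.6 N per 10 mm/s; over 25 N harms it. Its place is not measured: the slider's centre meets it 140 to 225 mm in from the mouth. A red saddle on the rail's top begins 24 mm beyond the buffer's face (at 0) and is 24 mm long.
- blue_caddy_center (a point): A caddy like the orange one but blue; leave it. Same origin and axes as the orange one's centre.
- fish_tin: Low steel tin, 76 mm across, 36 mm tall; origin under its centre. Leave it.
- bean_jar: Amber jar, 80 mm across, 100 mm tall; origin under its centre. Leave it.
- soup_can: Can with paper label, 74 mm across, 105 mm tall; origin under its centre. Leave it.
- spice_jar: Green glass spice jar, 44 mm across, 60 mm tall; origin under its centre. Leave it.
- mug: White mug, 80 mm across, 90 mm tall; origin under its centre. Leave it.

How it is judged (in metres and radians):
On the way, in this order (a step that is already met when the one before it is completed fails the run):
1. the orange caddy's slider has entered the rail at its open end (its centre 15 to 90 mm inside) (x of orange_caddy_slider in the frame of rail between -0.004 and 0.004 m and z of orange_caddy_slider in the frame of rail between 0.155 and 0.165 m and y of orange_caddy_slider in the frame of rail between -0.135 and -0.06 m), for 0.1 s.
2. the slider has pushed the buffer home (at least 10.5 of its 12 mm) (x of orange_caddy_slider in the frame of rail between -0.004 and 0.004 m and z of orange_caddy_slider in the frame of rail between 0.155 and 0.165 m and value of joint buffer above 0.0105 m and horizontal distance between orange_caddy_slider and buffer_face below 0.022 m), for 0.1 s.
At the end, for the whole second after the job is handed in: The orange caddy hangs at rest and released on the rail, within 0.2 rad of upright, its slider inside the channel (centre within 4 mm in depth and 5 mm in height of the rail's axis) its leading end within 4 mm of the buffer's outer face (buffer_face), and the buffer is at least 10.5 mm in (all of step 2 and angle between orange_caddy_center's own z axis and vertical below 0.2 rad and linear speed of orange_caddy below 0.02 m/s); the robot touches nothing.
It fails at once if the caddy presses the buffer with more than 25 N (contact force between orange_caddy and buffer above 25 N).
It fails at once if the caddy presses the rail with more than 30 N (contact force between orange_caddy and rail above 30 N).
It fails at once if a bystander is moved more than 20 mm (distance of any of blue_caddy_center, fish_tin, bean_jar, soup_can, spice_jar, mug from where it was at the start of the episode above 0.02 m).
It also fails if it takes over 61 s, if anything falls off the work surface, if the arm or the gripper's body presses on something with over 40 N, if the wrist force passes 120 N, or if a joint passes its speed limit or range.

### The arm

A 6-joint arm with a two-finger parallel gripper is mounted at the origin on the work surface. World frame = base frame: x ahead of the robot, y to its left, z up, the work surface at z = 0. Lengths are in mm, angles in degrees, forces in N, time in s.
With the tool pointing down it reaches from about 350 to 850 mm from the base axis. Payload 8.1 kg.
Tool frame: the origin (TCP) lies at the very end of the fingers, on their centre line; the grasp point (between the pads) lies 19 mm behind it; z points along the fingers, y is the line along which they close (so a half turn about z gives the same grasp; the last joint's range is limited). The gripper opens to 85 mm and grips with 20 to 120 N. Pads are 22 mm wide; open, the fingers measure 114 mm over their backs; the gripper's body (76 mm by 85 mm) begins 54 mm behind the grasp point. The pads swing forward as they close: fully open they stand 13 mm farther back than shut.
Start: joints at [71.425, 7.471, 85.268, -0, 87.261, -4.893], TCP at [141.9, 582.984, 231.292] pointing down, gripper open.
Joint ranges: [-169.43, 169.43], [-51.17, 129.36], [1.28, 143.12], [-76.62, 256.62], [0, 156.53], [-152.29, 152.29]. Speed limits (degrees/s): [136.94, 136.94, 159.86, 180, 180, 180].

### API

Orientations are given as [roll, pitch, yaw] about the fixed x, y, z axes, in that order (R = Rz(yaw) Ry(pitch) Rx(roll)).
In Python, from bench import sense, eyes, job, models gives the robot as it stands. The module is installed in compiled form; this text tells all that it offers.
- The arm moves only by the tool apply_moves, never from a script. Its argument "rows" is a list of rows, each a list of 6 numbers: the shift along the tool's x, y, z in mm, then the turn, a rotation vector about the tool's x, y, z in rad. In form: [[dx, dy, dz, rx, ry, rz], ...]. A call has exactly 5 rows; each row shifts and turns the commanded pose from where the row before left it, along the tool's axes as they then stand; what a row does not reach is not made up. A row lasts 1/8 s, in which the tool goes at most 62.5 mm and 10.7 degrees, less where a joint would pass 70% of its speed; a pose out of reach is approached as far as the arm can. A call is refused whole if a number of a shift passes 62.5 or a number of a turn 0.188, either way. A call with a gripper value outside its range is refused whole. "fingers" is the finger opening in mm, from 0 to 85.4, set as the call begins (left out, the last holds). The fingers move at their own pace and stop on an object; "grip_force" is the grip in N (left out, the last holds). Time passes only in rows, so rows that do not move let the fingers close, or fill a call up. It gives the time, the measured TCP pose, the force, the opening and the grip force at its end, in the units of the state.
- sense(): the state, without advancing time (a new reading comes with each control period).
- eyes.snapshot(name): name is "side" or "top" or "wrist"; returns (picture, depth): 384x512x3 uint8, red, green, blue; 384x512 float32, mm along the optical axis (not along the pixel's ray), 0 where there is no reading.
- eyes.get_calibration(name): a dict with "intrinsics" (3x3 intrinsics, pixels), "R" (3x3) and "t" (3): a world point X has camera coordinates R X + t; the wrist camera has in their place "mount" (4x4, takes a point from camera to tool coordinates, whose origin is the TCP and whose axes are the flange's). Camera axes: x right, y down, z forward; pixel columns grow to the right and rows downward; lengths in mm; the calibration is good to about 2 mm. The wrist camera is an equidistant fisheye: a pixel r from the principal point sees the ray r / f radians off the axis. A picture is of the moment at which its call begins: read the wrist's pose just before it. get_calibration takes no time and is no camera call.
- job.hand_in(): hands the job in; it is judged then, once.
Trained networks look in the newest picture that a camera, given by its name, has taken for a name from the list of things; names that differ only in an ending like _2 or _b are one class to them, and where a whole thing is asked for, a point or a joint stands for the part that bears it (a point fixed in the world has none). Each returns a list of dicts, best first, with "confidence" (0 to 1); they miss things now and then, are a little off and sometimes report something else, mostly with a low value. They report only what shows in the picture. A call takes as long as a camera call.
- models.boxes_of(name, camera): "xyz" ([x, y, z] in mm, in world coordinates, good to about 4 mm: the middle of the surface that is visible of it).
- models.cut_out(name, camera): "pixels" (384x512 bool, what is visible of it).
- models.place_of(name, camera): "xyz" ([x, y, z] in mm, in world coordinates, good to about 4 mm: a listed point, or the origin of a listed thing).
The state is a dict: "time": time; "joint_pos": joint angles; "qd": joint speeds; "joint_efforts": joint torques, N m; "tool_pos": TCP position; "tcp_rot": TCP orientation; "ft_force": force on the tool from outside, world axes, zero at the start; "wrist_torque": the same for the moment, N m; "finger_gap": finger opening in mm; "grip_force": force on a finger pad.
Only numpy, scipy, OpenCV 4.12 (cv2) and the standard library are available. Lean on these libraries where they do the work, as an engineer would, in place of code of your own. Each camera call takes 0.05 s, during which the arm holds its last target. There are 200 camera calls.

## Working session

There is one attempt and no reset: what is moved stays moved. The work goes in short steps, Python scripts to look and compute and a tool call to move; the robot and the scene stay as the last step left them, time stands still between calls to the robot, and variables do not carry over. Pictures are saved under pics/ and viewed, at most 10 in all, crops included, and the job is handed in when it is done.

Besides the shell and the picture viewer there is one more tool, called after "Emit:" in YAML: its name, and indented under it one key for each argument. apply_moves: Moves the arm, as the interface text tells. Its arguments: {"type":"object","properties":{"rows":{"type":"array"},"fingers":{"type":"number"},"grip_force":{"type":"number"}},"required":["rows"]}

```bash
mkdir -p pics; cat > h.py <<'E'
import numpy as np, cv2
from bench import sense, eyes, job, models
from scipy.spatial.transform import Rotation as Ro
def cloud(n):
    im,d=eyes.snapshot(n); c=eyes.get_calibration(n); K=np.array(c["intrinsics"])
    v,u=np.mgrid[:384,:512]; P=np.stack([(u-K[0,2])/K[0,0]*d,(v-K[1,2])/K[1,1]*d,d],-1)
    W=(P-np.array(c["t"]).ravel())@np.array(c["R"]); W[d<=0]=np.nan
    return im,W
def toolR():
    return Ro.from_euler('xyz',sense()["tcp_rot"],degrees=True).as_matrix()
E
python3 - <<'E'
from h import *
s=sense(); print({k:np.round(v,2) for k,v in s.items()})
ims=[]
for n in("side","top"):
    im,W=cloud(n); np.save(n+"W.npy",W); np.save(n+"I.npy",im); ims.append(im)
    for t in("orange_caddy_center","orange_caddy_slider","rail","rail_mouth","blue_caddy_center"):
        print(n,t,[(np.round(r["xyz"]),round(r["confidence"],2)) for r in models.place_of(t,n)[:2]])
cv2.imwrite("pics/a.png",cv2.resize(np.hstack(ims),(800,300))[...,::-1])
cv2.imwrite("pics/top.png",ims[1][...,::-1])
cv2.imwrite("pics/side.png",ims[0][...,::-1])
E
```

```text
{'time': np.float64(0.0), 'joint_pos': array([71.42,  7.52, 85.33, -0.  , 87.26, -4.89]), 'qd': array([-0.01,  0.03,  0.  ,  0.08, -0.03,  0.04]), 'joint_efforts': array([-0.000e+00, -5.694e+01, -5.005e+01, -0.000e+00,  2.000e-02,
       -0.000e+00]), 'tool_pos': array([141.74, 582.46, 230.24]), 'tcp_rot': array([-1.7990e+02, -1.0000e-02,  1.6632e+02]), 'ft_force': array([ 0.71, -0.07,  0.79]), 'wrist_torque': array([ 0.04, -0.  , -0.  ]), 'grip_force': np.float64(0.0), 'finger_gap': np.float64(85.74)}
side orange_caddy_center [(array([ 533., -342.,   26.]), 0.66), (array([ 571., -326.,   49.]), 0.38)]
side orange_caddy_slider [(array([ 567., -324.,   46.]), 0.9)]
side rail [(array([606.,  25.,  -2.]), 0.77)]
side rail_mouth [(array([ 616., -128.,  161.]), 0.58)]
side blue_caddy_center [(array([ 492., -223.,   30.]), 0.68)]
top orange_caddy_center []
top orange_caddy_slider [(array([ 565., -328.,   47.]), 0.77)]
top rail [(array([610.,  22.,  -1.]), 0.82), (array([ 566., -327.,   47.]), 0.39)]
top rail_mouth []
top blue_caddy_center [(array([ 497., -216.,   29.]), 0.82)]
```

View pics/top.png

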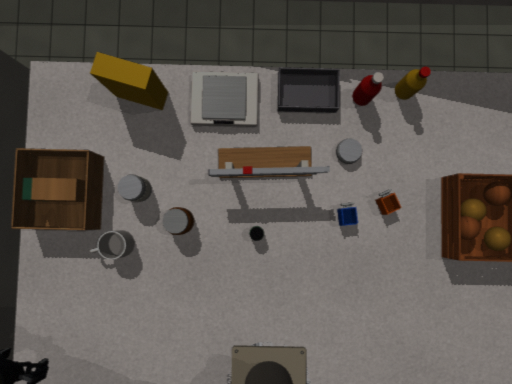

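View pics/side.png

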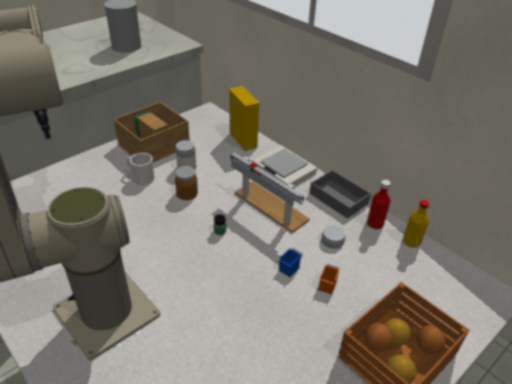

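The top view shows the orange caddy at (388,203), the blue one at (347,215), and the rail from (328,169, the mouth) to (210,172) with the red saddle at (248,170). The side view agrees: orange at (329,279), and the mouth is the end near (300,192).

```bash
cat >> h.py <<'E'
def plan(target,yaw,n,start=None):
    """rows for n rows from current pose to target xyz, yaw (tool down)"""
    s=sense(); p=np.array(s["tool_pos"]) if start is None else np.array(start[0]); y0=s["tcp_rot"][2] if start is None else start[1]
    dy=(yaw-y0+180)%360-180; step=(np.array(target)-p)/n
    out=[]
    for i in range(n):
        R=Ro.from_euler('xyz',[180,0,y0+dy*i/n],degrees=True).as_matrix()
        out.append([*np.round(R.T@step,1).tolist(),0,0,round(-np.radians(dy)/n,4)])
    return out
E
python3 - <<'E'
from h import *
W=np.load("topW.npy"); I=np.load("topI.npy").astype(int)
m=(W[...,2]>168)&(W[...,2]<185)&(abs(W[...,0]-610)<40)&(W[...,1]>-180)&(W[...,1]<230)
P=W[m]; print(len(P),P.min(0),P.max(0))
c=np.polyfit(P[:,1],P[:,0],1); print("x=a*y+b",c,"yaw",-np.degrees(np.arctan(c[0])))
red=(I[...,0]>110)&(I[...,1]<60)&(I[...,2]<60)&(abs(W[...,0]-610)<40)&(W[...,2]>140)
print("saddle",W[red].min(0),W[red].max(0),np.median(W[red],0),red.sum())
a=plan([440,200,260],96,10); b=plan([510,-340,270],26,10,([440,200,260],96))
for r in a+b: print(r)
E
```

```text
828 [ 592.37341394 -142.00347158  168.01428309] [636.26104387 174.59054512 184.09711318]
x=a*y+b [-4.60892036e-02  6.09169127e+02] yaw 2.6388494102077966
saddle [602.64265208  64.62870739 175.9338875 ] [613.35270651  75.32573314 184.09711318] [607.60571844  70.12699427 178.86989075] 11
[-38.0, -30.2, -2.9, 0, 0, np.float64(0.1227)]
[-41.4, -25.3, -2.9, 0, 0, np.float64(0.1227)]
[-44.2, -20.0, -2.9, 0, 0, np.float64(0.1227)]
[-46.3, -14.5, -2.9, 0, 0, np.float64(0.1227)]
[-47.8, -8.7, -2.9, 0, 0, np.float64(0.1227)]
[-48.5, -2.8, -2.9, 0, 0, np.float64(0.1227)]
[-48.4, 3.2, -2.9, 0, 0, np.float64(0.1227)]
[-47.7, 9.1, -2.9, 0, 0, np.float64(0.1227)]
[-46.2, 14.9, -2.9, 0, 0, np.float64(0.1227)]
[-44.0, 20.4, -2.9, 0, 0, np.float64(0.1227)]
[-54.4, 1.3, -1.0, 0, 0, np.float64(0.1222)]
[-53.9, 7.9, -1.0, 0, 0, np.float64(0.1222)]
[-52.5, 14.4, -1.0, 0, 0, np.float64(0.1222)]
[-50.3, 20.7, -1.0, 0, 0, np.float64(0.1222)]
[-47.4, 26.7, -1.0, 0, 0, np.float64(0.1222)]
[-43.8, 32.3, -1.0, 0, 0, np.float64(0.1222)]
[-39.6, 37.4, -1.0, 0, 0, np.float64(0.1222)]
[-34.7, 41.9, -1.0, 0, 0, np.float64(0.1222)]
[-29.3, 45.9, -1.0, 0, 0, np.float64(0.1222)]
[-23.5, 49.1, -1.0, 0, 0, np.float64(0.1222)]
```

Emit:
apply_moves:
  rows:
    - [-38,-30,-3,0,0,0.123]
    - [-41.5,-25,-3,0,0,0.123]
    - [-44,-20,-3,0,0,0.123]
    - [-46,-14.5,-3,0,0,0.123]
    - [-48,-8.5,-3,0,0,0.123]
  fingers: 85

```text
time: 1.23
tool_pos: [291.6, 390.8, 246.6]
tcp_rot: [180.0, -0.0, 130.9]
ft_force: [0.5, -0.2, 0.1]
finger_gap: 85.1
grip_force: 0.0
```

Emit:
apply_moves:
  rows:
    - [-48.5,-3,-3,0,0,0.123]
    - [-48.5,3,-3,0,0,0.123]
    - [-47.5,9,-3,0,0,0.123]
    - [-46,15,-3,0,0,0.123]
    - [-44,20.5,-3,0,0,0.123]

```text
time: 1.85
tool_pos: [440.1, 199.0, 261.7]
tcp_rot: [180.0, -0.0, 95.6]
ft_force: [-0.3, -0.4, -0.1]
finger_gap: 85.3
grip_force: 0.0
```

Emit:
apply_moves:
  rows:
    - [-54.5,1.5,-1,0,0,0.122]
    - [-54,8,-1,0,0,0.122]
    - [-52.5,14.5,-1,0,0,0.122]
    - [-50.5,20.5,-1,0,0,0.122]
    - [-47.5,26.5,-1,0,0,0.122]

```text
time: 2.48
tool_pos: [473.4, -71.8, 266.7]
tcp_rot: [179.9, -0.0, 60.7]
ft_force: [1.1, 0.2, 0.1]
finger_gap: 84.9
grip_force: 0.0
```

Emit:
apply_moves:
  rows:
    - [-44,32.5,-1,0,0,0.122]
    - [-39.5,37.5,-1,0,0,0.122]
    - [-34.5,42,-1,0,0,0.122]
    - [-29.5,46,-1,0,0,0.122]
    - [-23.5,49,-1,0,0,0.122]

```text
time: 3.1
tool_pos: [508.4, -342.2, 271.5]
tcp_rot: [180.0, -0.0, 25.7]
ft_force: [0.8, 0.2, 0.8]
finger_gap: 85.0
grip_force: 0.0
```

```bash
python3 - <<'E'
from h import *
c=eyes.get_calibration("wrist"); print(np.round(c["mount"],3).tolist(), np.round(c["intrinsics"],1).tolist())
s=sense(); print(s["time"],s["tool_pos"],s["tcp_rot"])
im,d=eyes.snapshot("wrist"); cv2.imwrite("pics/w1.png",im[...,::-1])
for t in("orange_caddy_center","orange_caddy_slider","rail_mouth","blue_caddy_center"):
  print(t,[(np.round(r["xyz"]),round(r["confidence"],2)) for r in models.place_of(t,"wrist")[:2]])
np.save("w1d.npy",d)
E
```

```text
[[-0.0, -0.949, -0.316, 81.563], [1.0, -0.0, -0.001, 0.46], [0.001, -0.316, 0.949, -143.136], [0.0, 0.0, 0.0, 1.0]] [[297.3, 0.0, 255.5], [0.0, 297.3, 197.9], [0.0, 0.0, 1.0]]
3.1 [ 508.39740825 -342.17104618  271.47003188] [ 1.79978667e+02 -1.82490497e-02  2.57015118e+01]
orange_caddy_center [(array([ 532., -341.,   24.]), 0.86)]
orange_caddy_slider [(array([ 572., -325.,   50.]), 0.91)]
rail_mouth [(array([ 612., -126.,  159.]), 0.58)]
blue_caddy_center [(array([ 493., -220.,   27.]), 0.6), (array([ 570., -327.,   47.]), 0.53)]
```

View pics/w1.png

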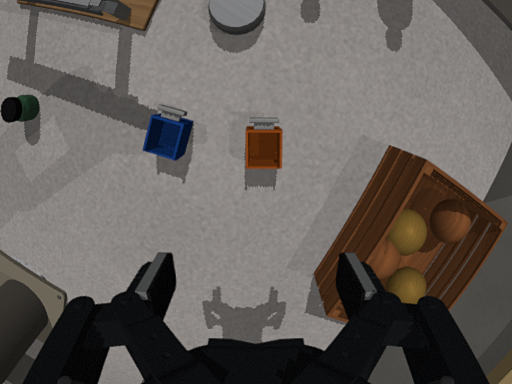

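The wrist view has the orange caddy at (264,147), nearly square to the gripper, with its slider at (263,122). The fruit crate lies to the right and the blue caddy at (168,135).

```bash
cat >> h.py <<'E'
def wcloud():
    s=sense(); im,d=eyes.snapshot("wrist"); c=eyes.get_calibration("wrist"); K=np.array(c["intrinsics"]); M=np.array(c["mount"])
    v,u=np.mgrid[:384,:512]; x=u-K[0,2]; y=v-K[1,2]; r=np.hypot(x,y)+1e-9; th=r/K[0,0]; t=np.tan(th)*d
    P=np.stack([x/r*t,y/r*t,d],-1)@M[:3,:3].T+M[:3,3]
    W=P@Ro.from_euler('xyz',s["tcp_rot"],degrees=True).as_matrix().T+np.array(s["tool_pos"]); W[(d<=0)|(th>1.3)]=np.nan
    return im,W
E
python3 - <<'E'
from h import *
im,W=wcloud(); I=im.astype(int)
m=(I[...,0]>90)&(I[...,0]>2.2*I[...,1])&(I[...,2]<70)&(np.hypot(W[...,0]-533,W[...,1]+341)<50)&(W[...,2]>3)
P=W[m]; print(len(P),P.min(0),P.max(0))
T=P[(P[:,2]>52)&(P[:,2]<68)]; r=cv2.minAreaRect(T[:,:2].astype(np.float32)); print("rim",len(T),T[:,2].mean(),r)
S=W[(~m)&(W[...,2]>35)&(np.hypot(W[...,0]-570,W[...,1]+325)<25)]; print("slider",len(S),S.mean(0),S[:,2].max(),cv2.minAreaRect(S[S[:,2]>50][:,:2].astype(np.float32)))
fl=W[150:250,60:240][...,2]; print("floor z",np.nanmedian(fl))
E
```

```text
8 [ 524.84588275 -367.24388957   51.86944972] [ 564.87320282 -311.84209278   61.15860941]
rim 7 58.09065527060208 ((548.6730346679688, -344.58404541015625), (59.658287048339844, 27.063810348510742), 67.21763610839844)
slider 419 [ 561.91322436 -327.66992647   54.73899499] 62.47908191120595 ((562.4999389648438, -328.3791809082031), (17.8138370513916, 40.21443557739258), 26.129281997680664)
floor z 0.6105999881718276
```

```bash
python3 - <<'E'
from h import *
im,W=wcloud(); c=models.cut_out("orange_caddy_center","wrist")[0]; m=c["pixels"]; print(c["confidence"],m.sum())
H=cv2.cvtColor(im,cv2.COLOR_RGB2HSV); o=m&(H[...,1]>150)&((H[...,0]<20)|(H[...,0]>170))
T=W[o&(W[...,2]>54)&(W[...,2]<66)]; print(len(T),T.mean(0),cv2.minAreaRect(T[:,:2].astype(np.float32)))
T=W[o&(W[...,2]>44)&(W[...,2]<66)]; print(len(T),cv2.minAreaRect(T[:,:2].astype(np.float32)))
S=W[m&~o&(W[...,2]>40)]; print(len(S),S.mean(0),cv2.minAreaRect(S[:,:2].astype(np.float32)))
E
```

```text
0.8 1773
257 [ 541.25212044 -336.1337159    59.59469806] ((535.9547119140625, -339.6454772949219), (46.061424255371094, 42.91956329345703), 25.446636199951172)
349 ((534.4465942382812, -340.36968994140625), (49.84366226196289, 42.920745849609375), 25.4625186920166)
342 [ 561.50177612 -328.42293262   53.55572721] ((541.160400390625, -337.5504150390625), (65.00924682617188, 43.17827224731445), 27.25595474243164)
```

```bash
python3 - <<'E'
from h import *
print(plan([534.5,-340.4,110],25.5,5)); print(plan([534.5,-340.4,26],25.5,5,([534.5,-340.4,110],25.5)))
E
```

```text
[[4.5, 2.5, 32.4, 0, 0, np.float64(0.0019)], [4.5, 2.5, 32.4, 0, 0, np.float64(0.0019)], [4.5, 2.5, 32.4, 0, 0, np.float64(0.0019)], [4.5, 2.5, 32.4, 0, 0, np.float64(0.0019)], [4.5, 2.5, 32.4, 0, 0, np.float64(0.0019)]]
[[-0.0, -0.0, 16.8, 0, 0, np.float64(-0.0)], [-0.0, -0.0, 16.8, 0, 0, np.float64(-0.0)], [-0.0, -0.0, 16.8, 0, 0, np.float64(-0.0)], [-0.0, -0.0, 16.8, 0, 0, np.float64(-0.0)], [-0.0, -0.0, 16.8, 0, 0, np.float64(-0.0)]]
```

Emit:
apply_moves:
  rows:
    - [4.5,2.5,32.5,0,0,0.002]
    - [4.5,2.5,32.5,0,0,0.002]
    - [4.5,2.5,32.5,0,0,0.002]
    - [4.5,2.5,32.5,0,0,0.002]
    - [4.5,2.5,32.5,0,0,0.002]
  fingers: 85

```text
time: 4.12
tool_pos: [534.7, -340.6, 108.6]
tcp_rot: [179.9, -0.0, 25.5]
ft_force: [-0.4, 0.1, 0.2]
finger_gap: 85.0
grip_force: 0.0
```

Emit:
apply_moves:
  rows:
    - [0,0,20,0,0,0]
    - [0,0,20,0,0,0]
    - [0,0,20,0,0,0]
    - [0,0,15,0,0,0]
    - [0,0,9,0,0,0]

```text
time: 4.75
tool_pos: [533.7, -341.7, 23.8]
tcp_rot: [-180.0, 0.0, 25.4]
ft_force: [-0.4, 1.1, -0.2]
finger_gap: 85.3
grip_force: 0.0
```

Emit:
apply_moves:
  rows:
    - [0,0,0,0,0,0]
    - [0,0,0,0,0,0]
    - [0,0,0,0,0,0]
    - [0,0,0,0,0,0]
    - [0,0,0,0,0,0]
  fingers: 30
  grip_force: 40

```text
time: 5.38
tool_pos: [534.8, -342.3, 25.9]
tcp_rot: [179.9, -0.0, 25.4]
ft_force: [0.0, -0.2, 5.1]
finger_gap: 43.4
grip_force: 42.5
```

```bash
python3 - <<'E'
from h import *
for r in plan([575,-215,190],2.6,10,([534.6,-341.8,126],25.5)): print(r)
E
```

```text
[9.1, -9.7, -6.4, 0, 0, np.float64(0.04)]
[8.7, -10.1, -6.4, 0, 0, np.float64(0.04)]
[8.3, -10.4, -6.4, 0, 0, np.float64(0.04)]
[7.9, -10.7, -6.4, 0, 0, np.float64(0.04)]
[7.4, -11.0, -6.4, 0, 0, np.float64(0.04)]
[7.0, -11.3, -6.4, 0, 0, np.float64(0.04)]
[6.5, -11.6, -6.4, 0, 0, np.float64(0.04)]
[6.1, -11.8, -6.4, 0, 0, np.float64(0.04)]
[5.6, -12.1, -6.4, 0, 0, np.float64(0.04)]
[5.1, -12.3, -6.4, 0, 0, np.float64(0.04)]
```

Emit:
apply_moves:
  rows:
    - [0,0,-10,0,0,0]
    - [0,0,-20,0,0,0]
    - [0,0,-25,0,0,0]
    - [0,0,-25,0,0,0]
    - [0,0,-20,0,0,0]

```text
time: 6.0
tool_pos: [534.5, -342.1, 127.3]
tcp_rot: [179.9, -0.0, 25.4]
ft_force: [0.4, 0.1, -0.9]
finger_gap: 43.6
grip_force: 41.8
```

Emit:
apply_moves:
  rows:
    - [9,-9.5,-6.5,0,0,0.04]
    - [8.5,-10,-6.5,0,0,0.04]
    - [8.5,-10.5,-6.5,0,0,0.04]
    - [8,-10.5,-6.5,0,0,0.04]
    - [7.5,-11,-6.5,0,0,0.04]

```text
time: 6.62
tool_pos: [554.7, -278.3, 158.2]
tcp_rot: [180.0, -0.0, 13.8]
ft_force: [-0.5, 0.0, -1.5]
finger_gap: 43.1
grip_force: 41.8
```

Emit:
apply_moves:
  rows:
    - [7,-11.5,-6.5,0,0,0.04]
    - [6.5,-11.5,-6.5,0,0,0.04]
    - [6,-12,-6.5,0,0,0.04]
    - [5.5,-12,-6.5,0,0,0.04]
    - [5,-12.5,-6.5,0,0,0.04]

```text
time: 7.25
tool_pos: [574.6, -214.7, 190.7]
tcp_rot: [180.0, -0.0, 2.4]
ft_force: [-0.1, 0.2, -1.8]
finger_gap: 43.7
grip_force: 41.8
```

Emit:
apply_moves:
  rows:
    - [0,0,0,0,0,0]
    - [0,0,0,0,0,0]
    - [0,0,0,0,0,0]
    - [0,0,0,0,0,0]
    - [0,0,0,0,0,0]

```text
time: 7.88
tool_pos: [574.4, -215.4, 189.6]
tcp_rot: [-180.0, 0.0, 2.4]
ft_force: [0.1, -0.3, -1.7]
finger_gap: 43.5
grip_force: 41.8
```

```bash
python3 - <<'E'
from h import *
s=sense(); print(s["time"],s["tool_pos"],s["tcp_rot"])
im,W=wcloud(); np.save("w2W.npy",W); np.save("w2I.npy",im); cv2.imwrite("pics/w2.png",im[...,::-1])
for t in("orange_caddy_slider","orange_caddy_center","rail_mouth","rail"):
  print(t,[(np.round(r["xyz"]),round(r["confidence"],2)) for r in models.place_of(t,"wrist")[:2]])
m=(W[...,2]>168)&(W[...,2]<180)&(abs(W[...,0]-612)<30)&(W[...,1]>-165)&(W[...,1]<200)
P=W[m]; print(len(P),P.min(0),P.max(0))
for a in range(-150,60,15):
  q=P[(P[:,1]>a)&(P[:,1]<a+15)]
  if len(q)>5: print(a,len(q),np.percentile(q[:,0],[2,50,98]).round(1),np.median(q[:,2]).round(1))
E
```

```text
7.875 [ 574.43039978 -215.35903932  189.58654666] [-1.79991614e+02  2.00381965e-02  2.43734386e+00]
orange_caddy_slider [(array([ 612., -216.,  211.]), 0.8)]
orange_caddy_center []
rail_mouth [(array([ 612., -128.,  161.]), 0.79)]
rail [(array([610.,  25.,  -2.]), 0.94)]
3775 [ 602.48005015 -142.40466888  168.00530909] [638.87673521 -21.73681541 178.23489712]
-150 252 [610.1 616.9 625.5] 175.7
-135 545 [607.7 615.9 622.8] 174.0
-120 504 [607.3 615.1 622.1] 174.1
-105 442 [606.9 614.7 621.3] 174.1
-90 790 [606.3 621.3 638.2] 171.7
-75 556 [605.  617.  637.6] 173.7
-60 307 [604.4 612.3 619.4] 174.1
-45 271 [603.9 611.6 618.7] 174.2
-30 108 [603.1 610.  618. ] 174.1
```

View pics/w2.png

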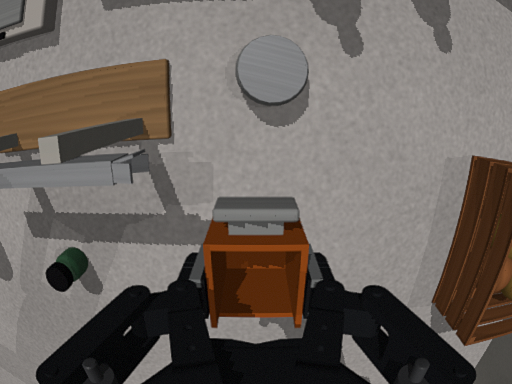

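The view shows the caddy held square, its slider bar at (256,208). The rail's mouth with its flare is at (130,165), and the saddle is out of view to the left. Next I measure the slider and the rail in this same cloud.

```bash
python3 - <<'E'
from h import *
W=np.load("w2W.npy"); s=sense(); p=np.array(s["tool_pos"])
m=np.zeros((384,512),bool); m[190:240,205:310]=1; 
P=W[m]; P=P[P[:,2]>195]; z=P[:,2]
print(np.percentile(z,[5,25,50,75,95]).round(1))
R=Ro.from_euler('xyz',s["tcp_rot"],degrees=True).as_matrix(); L=(P-p)@R
for lo,hi in((-34,-26),(-26,-18)):
  T=L[(L[:,2]>lo)&(L[:,2]<hi)]; print(lo,len(T),np.percentile(T,[2,50,98],axis=0).round(1).tolist())
T=L[(L[:,2]<-26)&(L[:,0]>28)]; print("bar",len(T),cv2.minAreaRect(T[:,:2].astype(np.float32)),np.median(T[:,2]))
for a in range(-18,18,6):
  q=T[(T[:,1]>a)&(T[:,1]<a+6)]; print(a,len(q),np.percentile(q[:,0],[3,50,97]).round(1),np.median(q[:,2]).round(1))
E
```

```text
[204.9 213.1 215.4 219.4 220.5]
-34 1817 [[24.9, -17.8, -31.2], [36.3, 0.2, -29.7], [39.6, 18.5, -26.2]]
-26 1584 [[24.8, -19.4, -25.9], [28.9, 0.4, -24.4], [39.7, 20.3, -18.3]]
bar 1409 ((34.210018157958984, 0.39208984375), (36.213661193847656, 11.503421783447266), 89.84815979003906) -30.00047419328898
-18 214 [33.8 37.3 39.5] -30.0
-12 233 [33.7 37.3 39.5] -30.1
-6 242 [33.9 37.4 39.6] -30.1
0 244 [33.7 37.3 39.7] -30.0
6 233 [33.8 37.4 39.5] -30.0
12 234 [33.8 37.3 39.5] -29.9
```

Emit:
apply_moves:
  rows:
    - [1.5,-7,10,0,0,-0.003]
    - [2,-9,13,0,0,0]
    - [2,-9,13,0,0,0]
    - [1.8,-6,9,0,0,0]
    - [1,-2.7,5,0,0,0]

```text
time: 8.75
tool_pos: [581.1, -180.3, 138.7]
tcp_rot: [-180.0, 0.1, 2.7]
ft_force: [0.9, -0.1, -1.1]
finger_gap: 43.0
grip_force: 41.8
```

Emit:
apply_moves:
  rows:
    - [0,0,0,0,0,0]
    - [0,0,0,0,0,0]
    - [0,0,0,0,0,0]
    - [0,0,0,0,0,0]
    - [0,0,0,0,0,0]

```text
time: 9.38
tool_pos: [581.4, -181.2, 139.9]
tcp_rot: [180.0, -0.0, 2.6]
ft_force: [0.3, -0.2, -1.2]
finger_gap: 43.5
grip_force: 41.8
```

```bash
python3 - <<'E'
from h import *
q=[sense() for _ in range(1)][0]; print(q["tool_pos"],q["tcp_rot"],q["ft_force"],q["wrist_torque"])
s=q; im,W=wcloud(); np.save("w3W.npy",W); cv2.imwrite("pics/w3.png",im[...,::-1])
m=(W[...,2]>168)&(W[...,2]<185)&(abs(W[...,0]-612)<14)&(W[...,1]>-165)&(W[...,1]<200); P=W[m]
R=Ro.from_euler('xyz',s["tcp_rot"],degrees=True).as_matrix(); p=np.array(s["tool_pos"])
for a in range(-150,90,15):
  q=P[(P[:,1]>a)&(P[:,1]<a+15)]; 
  if len(q)>5:
    l=(q-p)@R; print(a,len(q),np.percentile(l[:,0],[2,98]).round(1),"mid",np.mean(np.percentile(l[:,0],[2,98])).round(1),np.median(l[:,2]).round(1))
L=(W[190:260,150:360].reshape(-1,3)-p)@R; T=L[(L[:,2]<-27)&(L[:,2]>-33)&(L[:,0]>28)&(L[:,0]<44)&(abs(L[:,1])<20)]
print("bar",len(T),np.percentile(T,[2,50,98],axis=0).round(1).tolist()); print("tip y",P[:,1].min())
E
```

```text
[ 581.42548129 -181.21620271  139.93384861] [ 1.79993583e+02 -1.10048435e-02  2.61598154e+00] [ 0.34714463 -0.17165711 -1.17499928] [-0.04366086  0.02028125 -0.00708428]
-150 549 [30.5 45.7] mid 38.1 -35.7
-135 1120 [29.2 44.1] mid 36.6 -34.0
-120 1033 [29.2 43.9] mid 36.6 -34.0
-105 863 [29.1 43.9] mid 36.5 -34.1
-90 937 [29.2 48.6] mid 38.9 -33.8
-75 707 [29.2 48.7] mid 39.0 -34.1
-60 534 [29.1 43.8] mid 36.5 -34.2
-45 82 [29.3 43.8] mid 36.5 -34.0
bar 1347 [[33.9, -16.8, -31.5], [37.4, 0.4, -30.2], [39.8, 17.3, -27.3]]
tip y -164.97979282488993
```

View pics/w3.png

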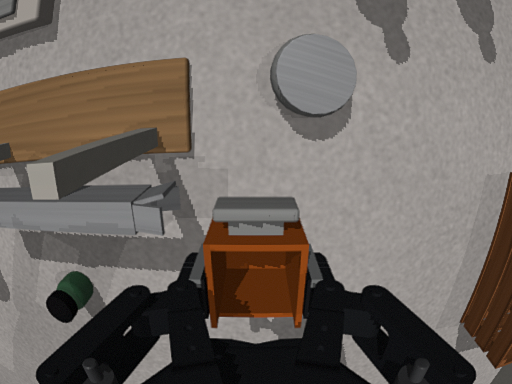

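The view shows the slider bar (256,208) lined up with the rail's band. In depth it is within 0.3 mm, and it sits about 0.5 mm high. Feeding in.

Emit:
apply_moves:
  rows:
    - [0,-4,0.3,0,0,0]
    - [-0.1,-4,0.2,0,0,0]
    - [-0.1,-4,0,0,0,0]
    - [0,-4,0,0,0,0]
    - [0,-2.5,0,0,0,0]

```text
time: 10.05
tool_pos: [580.3, -162.3, 139.3]
tcp_rot: [-180.0, 0.0, 2.6]
ft_force: [-0.7, -0.8, -1.0]
finger_gap: 43.6
grip_force: 41.8
```

Emit:
apply_moves:
  rows:
    - [0,-2.5,0,0,0,0]
    - [0,-2.5,0,0,0,0]
    - [0,-2.5,0,0,0,0]
    - [0,-2.5,0,0,0,0]
    - [0,-2.5,0,0,0,0]

```text
time: 10.68
tool_pos: [579.8, -150.0, 139.3]
tcp_rot: [-180.0, -0.0, 2.6]
ft_force: [0.7, 0.3, -2.0]
finger_gap: 42.9
grip_force: 41.8
```

Emit:
apply_moves:
  rows:
    - [0,-2.5,0,0,0,0]
    - [0,-2.5,0,0,0,0]
    - [0,-2.5,0,0,0,0]
    - [0,-2.5,0,0,0,0]
    - [0,-2.5,0,0,0,0]

```text
time: 11.3
tool_pos: [579.2, -137.5, 139.3]
tcp_rot: [180.0, -0.0, 2.6]
ft_force: [0.7, 0.3, -0.9]
finger_gap: 43.5
grip_force: 41.8
```

Emit:
apply_moves:
  rows:
    - [0,-2.5,0,0,0,0]
    - [0,-2.5,0,0,0,0]
    - [0,-2.5,0,0,0,0]
    - [0,-2.5,0,0,0,0]
    - [0,-2.5,0,0,0,0]

```text
time: 11.92
tool_pos: [578.6, -125.0, 139.3]
tcp_rot: [180.0, -0.0, 2.6]
ft_force: [0.1, -0.1, -1.8]
finger_gap: 43.2
grip_force: 41.8
```

Emit:
apply_moves:
  rows:
    - [0,-2.5,0,0,0,0]
    - [0,-2.5,0,0,0,0]
    - [0,-2.5,0,0,0,0]
    - [0,-2.5,0,0,0,0]
    - [0,-2.5,0,0,0,0]

```text
time: 12.55
tool_pos: [578.1, -112.5, 139.3]
tcp_rot: [180.0, -0.0, 2.6]
ft_force: [0.1, -0.4, -1.0]
finger_gap: 43.7
grip_force: 41.8
```

Emit:
apply_moves:
  rows:
    - [0,-3,0,0,0,0]
    - [0,-3,0,0,0,0]
    - [0,-3,0,0,0,0]
    - [0,-3,0,0,0,0]
    - [0,-3,0,0,0,0]

```text
time: 13.18
tool_pos: [577.3, -97.5, 139.3]
tcp_rot: [180.0, 0.0, 2.6]
ft_force: [0.2, -1.1, -0.9]
finger_gap: 43.5
grip_force: 41.8
```

Emit:
apply_moves:
  rows:
    - [0,-3,0,0,0,0]
    - [0,-3,0,0,0,0]
    - [0,-3,0,0,0,0]
    - [0,-3,0,0,0,0]
    - [0,-3,0,0,0,0]

```text
time: 13.8
tool_pos: [576.7, -82.5, 139.3]
tcp_rot: [180.0, 0.0, 2.6]
ft_force: [-0.3, 0.5, -2.5]
finger_gap: 43.4
grip_force: 41.8
```

Emit:
apply_moves:
  rows:
    - [0,-3,0,0,0,0]
    - [0,-3,0,0,0,0]
    - [0,-3,0,0,0,0]
    - [0,-3,0,0,0,0]
    - [0,-3,0,0,0,0]

```text
time: 14.42
tool_pos: [576.0, -67.5, 139.3]
tcp_rot: [180.0, 0.0, 2.6]
ft_force: [0.1, 0.3, -1.7]
finger_gap: 43.5
grip_force: 41.8
```

```bash
python3 - <<'E'
from h import *
s=sense(); print(s["tool_pos"],s["ft_force"],s["wrist_torque"])
im,W=wcloud(); H=cv2.cvtColor(im,cv2.COLOR_RGB2HSV)
m=(H[...,1]>150)&((H[...,0]<8)|(H[...,0]>172))&(W[...,2]>168)&(W[...,2]<195)&(abs(W[...,0]-610)<20)&(W[...,1]>-60)
P=W[m]; print("saddle",len(P),np.percentile(P,[1,50,99],axis=0).round(1).tolist() if len(P) else "")
cv2.imwrite("pics/w4.png",im[...,::-1])
E
```

```text
[575.97815951 -67.53436426 139.30288819] [ 0.08238908  0.34281704 -1.71639261] [-0.07281024 -0.00273798 -0.02527773]
saddle 469 [[599.1, 59.5, 168.5], [609.9, 61.4, 177.0], [618.5, 68.9, 179.2]]
```

View pics/w4.png

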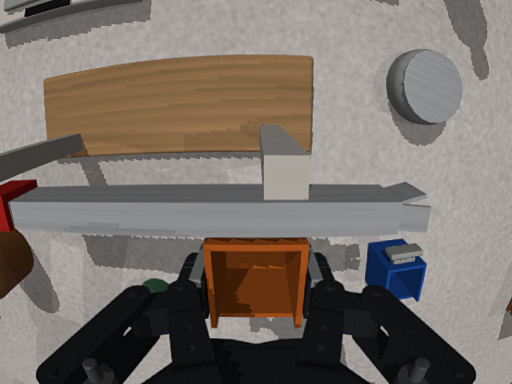

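The view shows the slider inside the rail with the caddy following it, and the red saddle's near face at (12,205), world y≈60. Buffer contact is then expected at TCP y≈17, and home at about 29.

Emit:
apply_moves:
  rows:
    - [0,-3,0,0,0,0]
    - [0,-3,0,0,0,0]
    - [0,-3,0,0,0,0]
    - [0,-3,0,0,0,0]
    - [0,-3,0,0,0,0]

```text
time: 15.1
tool_pos: [575.3, -52.6, 139.3]
tcp_rot: [180.0, -0.0, 2.6]
ft_force: [0.2, -0.0, -2.0]
finger_gap: 43.4
grip_force: 41.8
```

Emit:
apply_moves:
  rows:
    - [0,-3,0,0,0,0]
    - [0,-3,0,0,0,0]
    - [0,-3,0,0,0,0]
    - [0,-3,0,0,0,0]
    - [0,-3,0,0,0,0]

```text
time: 15.72
tool_pos: [574.6, -37.5, 139.3]
tcp_rot: [-180.0, 0.0, 2.6]
ft_force: [0.4, 0.7, -2.3]
finger_gap: 43.4
grip_force: 41.8
```

Emit:
apply_moves:
  rows:
    - [0,-3,0,0,0,0]
    - [0,-3,0,0,0,0]
    - [0,-3,0,0,0,0]
    - [0,-3,0,0,0,0]
    - [0,-3,0,0,0,0]

```text
time: 16.35
tool_pos: [573.9, -22.6, 139.3]
tcp_rot: [180.0, -0.0, 2.6]
ft_force: [0.4, -0.6, -1.0]
finger_gap: 43.4
grip_force: 41.8
```

Emit:
apply_moves:
  rows:
    - [0,-3,0,0,0,0]
    - [0,-3,0,0,0,0]
    - [0,-3,0,0,0,0]
    - [0,-3,0,0,0,0]
    - [0,-2,0,0,0,0]

```text
time: 16.98
tool_pos: [573.3, -8.6, 139.3]
tcp_rot: [180.0, -0.0, 2.6]
ft_force: [0.4, -1.2, -1.0]
finger_gap: 43.6
grip_force: 41.8
```

Emit:
apply_moves:
  rows:
    - [0,-2,0,0,0,0]
    - [0,-2,0,0,0,0]
    - [0,-2,0,0,0,0]
    - [0,-2,0,0,0,0]
    - [0,-2,0,0,0,0]

```text
time: 17.6
tool_pos: [572.8, 1.3, 139.3]
tcp_rot: [-180.0, -0.0, 2.6]
ft_force: [-1.5, 0.7, -1.1]
finger_gap: 43.6
grip_force: 41.8
```

Emit:
apply_moves:
  rows:
    - [0,-1.2,0,0,0,0]
    - [0,-1.2,0,0,0,0]
    - [0,-1.2,0,0,0,0]
    - [0,-1.2,0,0,0,0]
    - [0,-1.2,0,0,0,0]

```text
time: 18.23
tool_pos: [572.5, 7.3, 139.3]
tcp_rot: [-180.0, 0.0, 2.6]
ft_force: [-0.6, 0.9, -1.8]
finger_gap: 43.7
grip_force: 41.8
```

Emit:
apply_moves:
  rows:
    - [0,-1,0,0,0,0]
    - [0,-1,0,0,0,0]
    - [0,-1,0,0,0,0]
    - [0,-1,0,0,0,0]
    - [0,-1,0,0,0,0]

```text
time: 18.85
tool_pos: [572.3, 12.3, 139.3]
tcp_rot: [180.0, -0.0, 2.6]
ft_force: [1.1, -0.3, -0.9]
finger_gap: 43.6
grip_force: 41.8
```

Emit:
apply_moves:
  rows:
    - [0,-1,0,0,0,0]
    - [0,-1,0,0,0,0]
    - [0,-1,0,0,0,0]
    - [0,-1,0,0,0,0]
    - [0,-1,0,0,0,0]

```text
time: 19.48
tool_pos: [572.1, 17.2, 139.3]
tcp_rot: [180.0, 0.0, 2.6]
ft_force: [0.2, 0.4, -2.3]
finger_gap: 43.7
grip_force: 41.8
```

Emit:
apply_moves:
  rows:
    - [0,-0.8,0,0,0,0]
    - [0,-0.8,0,0,0,0]
    - [0,-0.8,0,0,0,0]
    - [0,-0.8,0,0,0,0]
    - [0,-0.8,0,0,0,0]

```text
time: 20.1
tool_pos: [571.9, 20.5, 139.3]
tcp_rot: [180.0, 0.0, 2.6]
ft_force: [0.5, -5.0, -1.3]
finger_gap: 43.8
grip_force: 41.8
```

Emit:
apply_moves:
  rows:
    - [0,-0.8,0,0,0,0]
    - [0,-0.8,0,0,0,0]
    - [0,-0.8,0,0,0,0]
    - [0,-0.8,0,0,0,0]
    - [0,-0.8,0,0,0,0]

```text
time: 20.72
tool_pos: [571.7, 25.3, 139.3]
tcp_rot: [180.0, -0.0, 2.6]
ft_force: [-0.0, -5.5, -1.6]
finger_gap: 43.6
grip_force: 41.8
```

Emit:
apply_moves:
  rows:
    - [0,-0.5,0,0,0,0]
    - [0,-0.5,0,0,0,0]
    - [0,-0.5,0,0,0,0]
    - [0,-0.5,0,0,0,0]
    - [0,-0.5,0,0,0,0]

```text
time: 21.35
tool_pos: [571.6, 27.7, 139.3]
tcp_rot: [-180.0, 0.0, 2.6]
ft_force: [0.2, -4.7, -0.5]
finger_gap: 43.4
grip_force: 41.8
```

Emit:
apply_moves:
  rows:
    - [0,-0.3,0,0,0,0]
    - [0,-0.3,0,0,0,0]
    - [0,-0.2,0,0,0,0]
    - [0,-0.2,0,0,0,0]
    - [0,-0.2,0,0,0,0]

```text
time: 21.98
tool_pos: [571.5, 28.9, 139.3]
tcp_rot: [-180.0, 0.0, 2.6]
ft_force: [-0.3, -5.3, -0.8]
finger_gap: 43.2
grip_force: 41.8
```

Emit:
apply_moves:
  rows:
    - [0,-0.2,0,0,0,0]
    - [0,-0.2,0,0,0,0]
    - [0,-0.2,0,0,0,0]
    - [0,-0.2,0,0,0,0]
    - [0,-0.2,0,0,0,0]

```text
time: 22.6
tool_pos: [571.5, 29.3, 139.3]
tcp_rot: [179.9, 0.0, 2.6]
ft_force: [0.2, -7.1, -0.9]
finger_gap: 43.8
grip_force: 41.8
```

Emit:
apply_moves:
  rows:
    - [0,-0.1,0,0,0,0]
    - [0,-0.1,0,0,0,0]
    - [0,0,0,0,0,0]
    - [0,0,0,0,0,0]
    - [0,0,0,0,0,0]

```text
time: 23.22
tool_pos: [571.5, 29.3, 139.3]
tcp_rot: [179.9, 0.0, 2.6]
ft_force: [-0.3, -8.6, -0.2]
finger_gap: 43.8
grip_force: 41.8
```

Emit:
apply_moves:
  rows:
    - [0,-0.15,0,0,0,0]
    - [0,-0.15,0,0,0,0]
    - [0,0,0,0,0,0]
    - [0,0,0,0,0,0]
    - [0,0,0,0,0,0]

```text
time: 23.85
tool_pos: [571.5, 29.3, 139.3]
tcp_rot: [179.9, 0.0, 2.6]
ft_force: [-0.8, -9.1, -0.3]
finger_gap: 43.3
grip_force: 41.9
```

Emit:
apply_moves:
  rows:
    - [0,0.3,0,0,0,0]
    - [0,0.3,0,0,0,0]
    - [0,0,0,0,0,0]
    - [0,0,0,0,0,0]
    - [0,0,0,0,0,0]

```text
time: 24.48
tool_pos: [571.5, 29.3, 139.3]
tcp_rot: [180.0, 0.0, 2.6]
ft_force: [0.2, -7.7, -1.1]
finger_gap: 43.6
grip_force: 41.9
```

Emit:
apply_moves:
  rows:
    - [0,0,0,0,0,0]
    - [0,0,0,0,0,0]
    - [0,0,0,0,0,0]
    - [0,0,0,0,0,0]
    - [0,0,0,0,0,0]
  fingers: 60
  grip_force: 20

```text
time: 25.1
tool_pos: [571.6, 29.9, 139.3]
tcp_rot: [-180.0, -0.0, 2.6]
ft_force: [-0.0, -0.6, 0.1]
finger_gap: 60.0
grip_force: 0.0
```

Emit:
apply_moves:
  rows:
    - [0,0,-5,0,0,0]
    - [0,0,-10,0,0,0]
    - [0,0,-20,0,0,0]
    - [0,0,-25,0,0,0]
    - [0,0,-20,0,0,0]

```text
time: 25.72
tool_pos: [572.2, 29.7, 222.1]
tcp_rot: [180.0, -0.1, 2.6]
ft_force: [1.1, -0.1, -0.4]
finger_gap: 59.9
grip_force: 0.0
```

```bash
python3 - <<'E'
from h import *
s=sense(); print(s["time"],s["tool_pos"],s["ft_force"],s["finger_gap"])
im,W=wcloud(); cv2.imwrite("pics/w5.png",im[...,::-1])
c=models.cut_out("orange_caddy_center","wrist")[0]; m=c["pixels"]; P=W[m]; P=P[(P[:,2]>130)&(P[:,2]<190)]
T=P[P[:,2]>164]; print(c["confidence"],len(T),np.percentile(T,[2,50,98],axis=0).round(1).tolist(),cv2.minAreaRect(T[:,:2].astype(np.float32)))
E
```

```text
25.725 [572.2261278   29.74077761 222.14397229] [ 1.09982874 -0.08166119 -0.41150182] 59.93568333747031
0.6 974 [[551.6, 6.7, 164.3], [591.5, 29.0, 168.9], [596.5, 51.0, 171.6]] ((572.2490234375, 28.859018325805664), (47.968406677246094, 44.452938079833984), 2.4982142448425293)
```

View pics/w5.png

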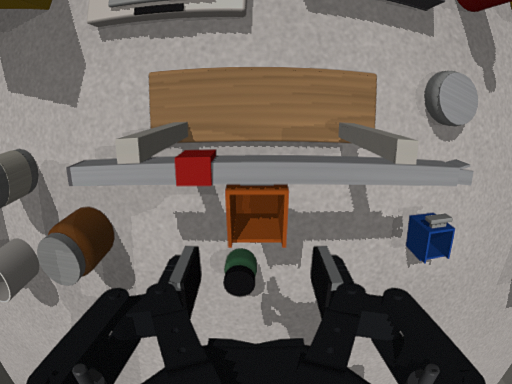

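The view shows the caddy hanging level on the rail at (257,215), just short of the red saddle at (195,168). The gripper is clear and the bystanders look untouched. The slider's leading end is about 12 mm short of the saddle, which is what a fully home buffer should give.

```bash
python3 -c "
from bench import job; print(job.hand_in())"
```

```text
the job is handed in; nothing more can be done
None
```

The orange caddy is hanging released on the rail at about 26 s, with the buffer pushed to its hard end at no more than about 9 N measured at the wrist; the job is handed in, and no verdict came back.

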